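# Fish the whisk out of the half-covered utensil box

### The arm

A 6-joint arm with a two-finger parallel gripper is mounted at the origin on a cart in front of the work surface, level with it; the furniture and walls round the work are solid. World frame = base frame: x ahead of the robot, y to its left, z up, the work surface at z = 0. Lengths are in m, angles in degrees, forces in N, time in s.
With the tool pointing down it reaches from about 0.35 to 0.975 m from the base axis. Payload 4.9 kg.
Tool frame: the origin (TCP) lies on the front face of the gripper's body, between the roots of the fingers; the fingertips stand 73 mm ahead of it and the grasp point (between the pads) lies 54 mm ahead of it (ctrl.finger_overhang is the distance from the TCP to the fingertips, in m); z points along the fingers, x is the direction in which the jaws open and shut, and the axes are right-handed (so a half turn about z gives the same grasp; the last joint's range is limited). The gripper opens to 85 mm and grips with 20 to 120 N. Pads are 22 mm wide; open, the fingers measure 114 mm over their backs; the gripper's body (76 mm by 85 mm) begins 54 mm behind the grasp point. The pads swing forward as they close: fully open they stand 13 mm farther back than shut.
Start: joints at [-80.329, 3.019, 92.412, -0, 84.569, -6.818], TCP at [0.177, -0.599, 0.304] pointing down, gripper open.
Joint ranges: [-172.51, 172.51], [-57.92, 126.97], [3.15, 148.05], [-58.71, 238.71], [5.1, 150.11], [-179.66, 179.66]. Speed limits (degrees/s): [147.25, 147.25, 180, 180, 180, 180].

### API

Orientations are given as [roll, pitch, yaw] about the fixed x, y, z axes, in that order (R = Rz(yaw) Ry(pitch) Rx(roll)).
In Python, from station import observe, cams, order, ctrl gives the robot as it stands.
- The arm moves only by the tool carry_out, never from a script. Its argument "commands" is text: rows parted by semicolons, each of 4 numbers parted by spaces: the shift along the tool's x, y, z in mm, then the turn about the tool's z in rad. In form: tx ty tz turn; .... A call has 1 to 12 rows; each row shifts and turns the pose as measured when the row begins, along the tool's axes as they then stand; what a row does not reach is not made up. A row lasts 1/12 s, in which the tool goes at most 41.7 mm and 7.16 degrees, less where a joint would pass 70% of its speed; a pose out of reach is approached as far as the arm can. A call is refused whole if a number of a shift passes 41.7 or a number of a turn 0.125, either way. A call with a gripper value outside its range is refused whole. "hand" is the gripper command: -1 is fully open, 1 is shut, values between are in proportion, set as the call begins (left out, the last holds). The fingers move at their own pace and stop on an object; "force" is the grip in N (left out, the last holds). Time passes only in rows, so rows that do not move let the fingers close. It gives the time, the measured TCP pose, the force and the opening at its end, in the units of the state.
- observe(): the state, without advancing time (a new reading comes with each control period).
- cams.snapshot(name): name is "scene" or "top"; returns a dict with "color" (384x512x3 uint8, red, green, blue), "mtx" (3x3 intrinsics, pixels), "position" and "attitude" of the camera in the world. Camera axes: x right, y up, looking along -z (the intrinsics and any distortion apply to the point x, -y, -z); pixel columns grow to the right and rows downward; lengths in m; the calibration is good to about 2 mm. A picture is of the moment at which its call begins. There is no depth.
- order.job_done(): hands the job in, once; it reports no verdict.
The state is a dict: "t": time; "q": joint angles; "dq": joint speeds; "tau": joint torques, N m; "ee_pos": TCP position; "tcp_rot": TCP orientation; "wrist_force": force on the tool from outside, world axes, zero at the start; "torque": the same for the moment, N m; "grip_width": finger opening in m.
Only numpy, scipy, OpenCV 4.12 (cv2) and the standard library are available. Lean on these libraries where they do the work, as an engineer would, in place of code of your own. Each camera call takes 0.05 s, during which the arm holds its last target.

### The job

I need the whisk for the batter, but the utensil box is half covered and its opening is shorter than the whisk. Take the whisk by its blue handle through the opening, tilt it and draw it out diagonally, handle end first, without forcing it against the box, and hold it still above the box with every part of it at least 5 cm above the box. Leave the other things on the worktop where they are, and finish while still holding the whisk up.

Things in the scene. Friction and masses are not known exactly. Their poses are not given: they have to be found in the camera images.
- utensil_box: light wooden box fixed to the worktop, 362 mm long (its x, pointing away from the robot) x 146 mm wide (y), walls 100 mm high and 6 mm thick, floor 6 mm thick; origin at the centre of its underside, z up. Its end near the robot is roofed; the rest is the opening
- opening (a point): middle of the opening, 104 mm above the worktop; box x +39 mm. The opening runs from box x -51 to +175 mm and is 134 mm wide between the side walls; axes as the box
- cover_edge (a point): top middle of the steel strip that edges the clear fixed cover; box x -51 mm, height 105 mm. The cover roofs box x -181 to -51 mm; its underside is 100 mm above the worktop, 97 mm under the 6 mm wide strip
- cradle (a point): top middle of a wooden bar across the inside, 12 mm thick, at box x +120 mm, 34 mm above the worktop; the whisk's handle lies on it between two stops, 24 mm wide and 47 mm high, centred at box y -31 and +31 mm
- whisk: balloon whisk, 311 mm, 0.1 kg; blue handle 124 mm long, wire head up to 60 mm across (solid). Origin at half length on the underside; x runs from handle end (-155 mm) to head tip (+155 mm). It starts in the box, head under the cover towards the robot, handle away from the robot, raised 0.12 rad on the cradle; its x points along the box's -x, slightly down. Centre of mass at x +60 mm
- whisk_grip (a point): on the handle's axis, 90 mm from its end: a good place to grip across the handle (20 mm wide along the whisk's y), about 42 mm above the worktop at the start
- whisk_handle_end (a point): outer end of the whisk's handle, on its axis
- whisk_head_end (a point): tip of the whisk's wire head, on its axis
- coffee_can: dark red coffee tin, 136 mm across, 182 mm tall, right of the box; origin at the centre of its underside; leave alone
- mill: small grey salt shaker, 44 mm across, 90 mm tall, right of the box; origin at the centre of its underside; leave alone
- spice_jar: spice jar with green cap, 46 mm across, 106 mm tall, left of the box; origin at the centre of its underside; leave alone
- timer: red and white kitchen timer, 67 mm across, 58 mm tall, left of the box; origin at the centre of its underside; leave alone
- lemon: lemon, 77 mm long, at the left; origin at its underside; leave alone

How it is judged (in metres and radians):
On the way:
1. the held whisk is tilted, its handle end out above the rim while the head is still below it (z of whisk_handle_end in the frame of utensil_box above 0.125 m and z of whisk_head_end in the frame of utensil_box below 0.1 m and contact force between the fingers and whisk above 1 N), for 0.1 s.
At the end, for the whole second after the job is handed in: the whisk is gripped and still (under 30 mm/s), both its ends more than 150 mm above the worktop (45 mm above the box's rim), its middle within 250 mm horizontally of the opening's middle, not touching the box (z of each of whisk_handle_end, whisk_head_end in the frame of utensil_box above 0.15 m and horizontal distance between whisk and opening below 0.25 m and contact force between the fingers and whisk above 1 N and contact force between whisk and utensil_box below 0.1 N and linear speed of whisk below 0.03 m/s); the arm keeps its last pose, push and grip.
It fails at once if the whisk is forced against the box (over 25 N) (contact force between whisk and utensil_box above 25 N).
It fails at once if another thing is moved by more than 30 mm (distance of any of coffee_can, mill, spice_jar, timer, lemon from where it was at the start of the episode above 0.03 m).
It also fails if it takes over 40 s, if anything falls off the work surface, if the arm or the gripper's body presses on something with over 40 N, if the wrist force passes 120 N, or if a joint passes its speed limit or range.

## Working session

There is one attempt and no reset: what is moved stays moved. The work goes in short steps, Python scripts to look and compute and a tool call to move; the robot and the scene stay as the last step left them, time stands still between calls to the robot, and variables do not carry over. Pictures are saved under pics/ and viewed, and the job is handed in when it is done.

Besides the shell and the picture viewer there is one more tool, called after "Request:" as name(argument=value, ...), one argument or row to a line, values as JSON. carry_out: Moves the arm, as the interface text tells. Its arguments: {"type":"object","properties":{"commands":{"type":"string"},"hand":{"type":"number"},"force":{"type":"number"}},"required":["commands"]}

```bash
mkdir -p pics; ls
python3 - <<'E'
from station import observe, cams, order, ctrl
import cv2
s=observe();print(s)
for n in("scene","top"):
    d=cams.snapshot(n);cv2.imwrite(f"pics/{n}0.png",d["color"][:,:,::-1]);print(n,d["mtx"],d["position"],d["attitude"],[k for k in d])
E
```

```text
pics
{'t': 0.0, 'q': array([-8.03255653e+01,  3.05827627e+00,  9.24929924e+01, -4.74723706e-04,
        8.45686532e+01, -6.82051783e+00]), 'dq': array([0.05590807, 0.05489067, 0.0073342 , 0.00896415, 0.01097334,
       0.03372924]), 'tau': array([-8.32963306e-04, -3.93686056e+01, -3.70175636e+01, -2.03799304e-04,
        6.88548724e-03,  1.86503655e-05]), 'ee_pos': array([ 0.17735027, -0.59881033,  0.30264247]), 'tcp_rot': array([-1.79986227e+02,  1.19129328e-01, -7.35049877e+01]), 'wrist_force': array([-0.04786456,  0.83853879, -0.87419774]), 'torque': array([-0.03421229,  0.01849766, -0.01308604]), 'grip_width': 0.08537278586941358}
scene [[362.86636585   0.         256.49780562]
 [  0.         362.86636585 184.17509755]
 [  0.           0.           1.        ]] [-0.40404873  0.38277328  0.67980791] [  60.33683978   -0.81685401 -116.12038982] ['color', 'mtx', 'position', 'attitude']
top [[371.76336591   0.         252.10231505]
 [  0.         371.76336591 192.59904868]
 [  0.           0.           1.        ]] [ 0.39062925 -0.0817554   1.25949815] [  6.3448283   -0.21008049 -89.74373972] ['color', 'mtx', 'position', 'attitude']
```

View pics/scene0.png

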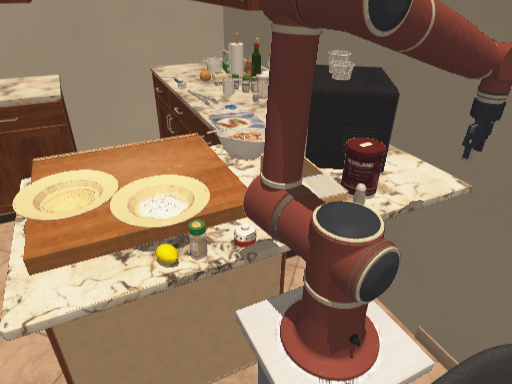

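View pics/top0.png

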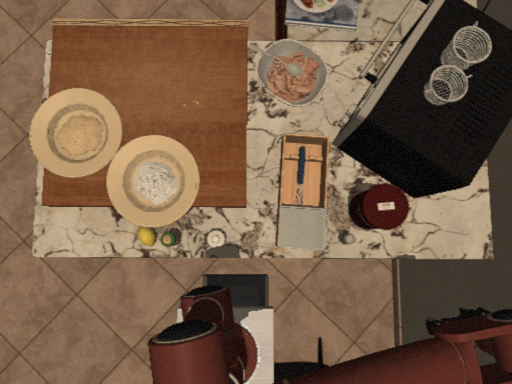

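```bash
cat > h.py <<'E'
import numpy as np, cv2
from scipy.spatial.transform import Rotation as R
from station import observe, cams, order, ctrl
def ray(d,u,v):
    K=d["mtx"];c=np.array([(u-K[0,2])/K[0,0],-(v-K[1,2])/K[1,1],-1.])
    return np.array(d["position"]),R.from_euler('xyz',d["attitude"],degrees=True).as_matrix()@c
def onz(d,u,v,z):
    p,r=ray(d,u,v);return p+r*(z-p[2])/r[2]
def proj(d,P):
    c=R.from_euler('xyz',d["attitude"],degrees=True).as_matrix().T@(np.array(P)-d["position"])
    K=d["mtx"];return K[0,0]*c[0]/-c[2]+K[0,2],K[1,1]*-c[1]/-c[2]+K[1,2]
E
python3 - <<'E'
from h import *
d=cams.snapshot("top");im=d["color"][:,:,::-1]
c=im[120:260,260:400];cv2.imwrite("pics/crop0.png",cv2.resize(c,None,fx=4,fy=4,interpolation=cv2.INTER_CUBIC))
hsv=cv2.cvtColor(im,cv2.COLOR_BGR2HSV)
m=cv2.inRange(hsv,(95,100,30),(125,255,255));m[:, :270]=0;m[:,335:]=0;m[:130]=0;m[210:]=0
ys,xs=np.nonzero(m);print(len(xs),xs.min(),xs.max(),ys.min(),ys.max())
for r in range(ys.min(),ys.max()+1,3):
    q=xs[ys==r]
    if len(q): print(r,q.min(),q.max(),onz(d,q.mean(),r,.05).round(4))
for u,v in [(281,135),(327,136),(279,247),(325,249)]: print(onz(d,u,v,.1).round(4))
E
```

```text
135 299 303 148 182
148 301 303 [ 0.6749 -0.2506  0.05  ]
151 301 303 [ 0.6648 -0.2504  0.05  ]
154 301 303 [ 0.6546 -0.2503  0.05  ]
157 300 303 [ 0.6445 -0.2486  0.05  ]
160 299 303 [ 0.6344 -0.2468  0.05  ]
163 299 303 [ 0.6243 -0.2467  0.05  ]
166 299 303 [ 0.6143 -0.2466  0.05  ]
169 299 302 [ 0.6042 -0.2449  0.05  ]
172 299 302 [ 0.5942 -0.2448  0.05  ]
175 299 301 [ 0.5842 -0.243   0.05  ]
178 299 301 [ 0.5742 -0.2429  0.05  ]
181 299 301 [ 0.5643 -0.2428  0.05  ]
[ 0.7051 -0.1769  0.1   ]
[ 0.7027 -0.3239  0.1   ]
[ 0.3509 -0.1693  0.1   ]
[ 0.3454 -0.3113  0.1   ]
```

View pics/crop0.png

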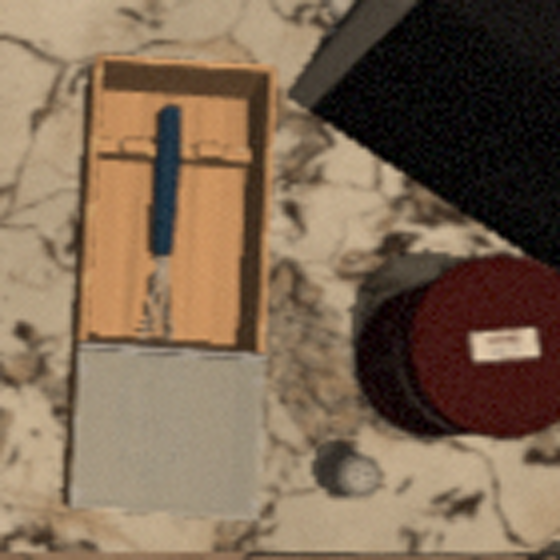

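Run:
```python
from h import *
t=cams.snapshot("top");s=cams.snapshot("scene")
cv2.imwrite("pics/crop1.png",cv2.resize(s["color"][40:220,230:420,::-1],None,fx=4,fy=4,interpolation=cv2.INTER_CUBIC)[:600,:])
cor=[(283.75,134.5),(328.75,136.5),(277,246.75),(324.5,249.2)]
P=[onz(t,u,v,.1) for u,v in cor];P[2]=onz(t,*cor[2],.104);P[3]=onz(t,*cor[3],.104)
P=np.array(P);print(P.round(4),P.mean(0))
c=P.mean(0)
print("yaw",[np.degrees(np.arctan2(*(a-b)[[1,0]])) for a,b in((P[0],P[2]),(P[1],P[3]))])
print("strip L,R",onz(t,279.5,206,.105),onz(t,326,208,.105))
print("handle end",onz(t,302.2,146.2,.06),"inner end",onz(t,300,184,.045))
for n,u,v,z in(("can",385,207,.182),("mill",350,236,.09),("timer",216,238,.058),("plate",327,65,.05)):print(n,onz(t,u,v,z))
for z in (.1,.2,.3,.4): print(z,onz(t,339,147,z).round(3),onz(t,442,195,z).round(3),[proj(s,onz(t,339,147,z)),proj(s,onz(t,442,195,z))])
```

```text
[[ 0.7068 -0.1857  0.1   ]
 [ 0.7011 -0.3294  0.1   ]
 [ 0.3518 -0.1628  0.104 ]
 [ 0.345  -0.309   0.104 ]] [ 0.52615837 -0.24673894  0.102     ]
yaw [np.float64(-3.689008939242382), np.float64(-3.286589262264819)]
strip L,R [ 0.47746239 -0.17089042  0.105     ] [ 0.47191096 -0.31564055  0.105     ]
handle end [ 0.67859747 -0.24987829  0.06      ] inner end [ 0.55498919 -0.24339764  0.045     ]
can [ 0.47021366 -0.47176166  0.182     ]
mill [ 0.38560371 -0.39226184  0.09      ]
timer [0.37717902 0.02956572 0.058     ]
plate [ 0.9636579  -0.33873311  0.05      ]
0.1 [ 0.667 -0.361  0.1  ] [ 0.515 -0.682  0.1  ] [(np.float64(305.03197367109226), np.float64(150.2012754660193)), (np.float64(395.78507717173454), np.float64(150.9051124622953))]
0.2 [ 0.643 -0.337  0.2  ] [ 0.504 -0.63   0.2  ] [(np.float64(305.19858796389894), np.float64(128.82618861692313)), (np.float64(392.95798734507287), np.float64(129.60123747730978))]
0.3 [ 0.619 -0.313  0.3  ] [ 0.493 -0.579  0.3  ] [(np.float64(305.3857691696105), np.float64(104.81255532531304)), (np.float64(389.7808999229012), np.float64(105.65991356888694))]
0.4 [ 0.596 -0.289  0.4  ] [ 0.483 -0.527  0.4  ] [(np.float64(305.5975759683596), np.float64(77.63968412547563)), (np.float64(386.184530905051), np.float64(78.55904283121126))]
```

View pics/crop1.png

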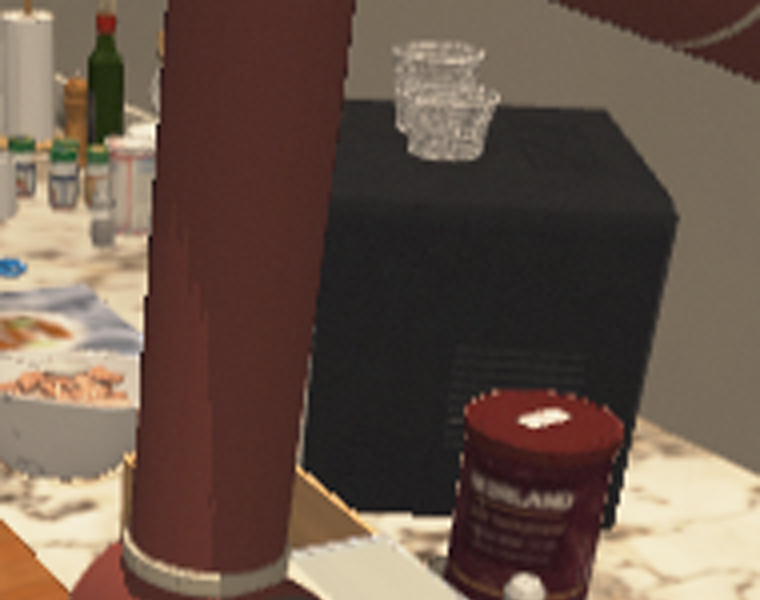

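Run:
```python
from h import *
t=cams.snapshot("top");s=cams.snapshot("scene")
cv2.imwrite("pics/crop2.png",cv2.resize(t["color"][0:200,330:512,::-1],None,fx=3,fy=3,interpolation=cv2.INTER_CUBIC))
for u,v in((306.5,167.5),(343,168.5),(382.5,171.5)): print(onz(s,u,v,0).round(3),proj(t,onz(s,u,v,0)))
```

```text
[ 0.702 -0.401  0.   ] (np.float64(343.31938770229533), np.float64(143.80707864297693))
[ 0.632 -0.534  0.   ] (np.float64(382.3090023313997), np.float64(164.06958588537577))
[ 0.543 -0.664  0.   ] (np.float64(421.43821723419455), np.float64(189.9513832517184))
```

View pics/crop2.png

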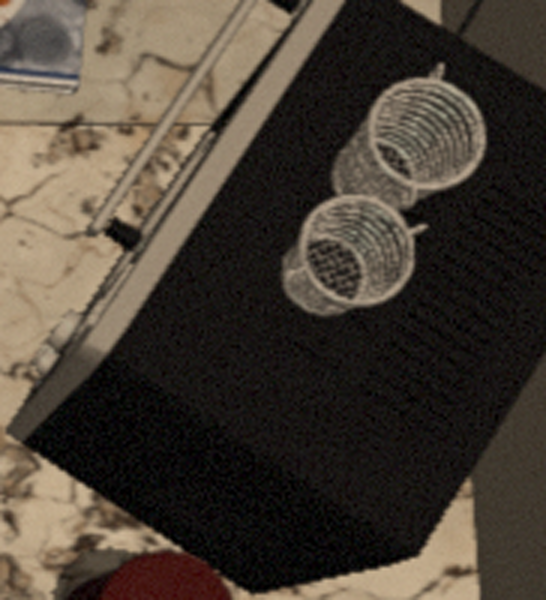

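Request:
carry_out(
  commands="0 0 0 0.114; 0 0 0 0.113; 0 0 0 0.113; -12 -12 0 0; -20 -21 0 0; -20 -21 0 0; -20 -21 0 0; -20 -21 0 0; -20 -21 0 0; -20 -21 0 0; -20 -21 0 0; -20 -21 0 0",
  hand=0,
)

```text
t: 1.35
ee_pos: [0.3722, -0.4375, 0.303]
tcp_rot: [179.9, -0.1, -94.6]
wrist_force: [0.2, -0.2, -0.1]
grip_width: 0.0428
```

Request:
carry_out(
  commands="-20 -20 0 -0.025; -20 -20 0 0; -20 -20 0 0; -20 -20 0 0; -20 -20 0 0; -20 -20 0 0; -20 -20 0 0; -20 -20 0 0; -20 -20 0 0; -20 -20 0 0; 0 0 0 0; 0 0 0 0",
)

```text
t: 2.35
ee_pos: [0.5962, -0.2336, 0.3032]
tcp_rot: [-179.9, -0.1, -92.7]
wrist_force: [0.1, -0.2, 0.1]
grip_width: 0.0421
```

Request:
carry_out(
  commands="12 6 25 0; 0 0 25 0; 0 0 25 0; 0 0 20 0; 0 0 0 0; 0 0 0 0",
)

```text
t: 2.85
ee_pos: [0.5881, -0.2501, 0.2084]
tcp_rot: [-179.6, -0.3, -92.9]
wrist_force: [-0.6, -1.0, 0.3]
grip_width: 0.0428
```

Run:
```python
from h import *
o=observe();print(o["ee_pos"],o["tcp_rot"])
t=cams.snapshot("top")
cv2.imwrite("pics/crop3.png",cv2.resize(t["color"][120:260,250:390,::-1],None,fx=4,fy=4,interpolation=cv2.INTER_CUBIC))
s=cams.snapshot("scene");cv2.imwrite("pics/s3.png",s["color"][:,:,::-1])
```

```text
[ 0.58805503 -0.25009272  0.20837496] [-179.64881473   -0.34066762  -92.8981919 ]
```

View pics/crop3.png

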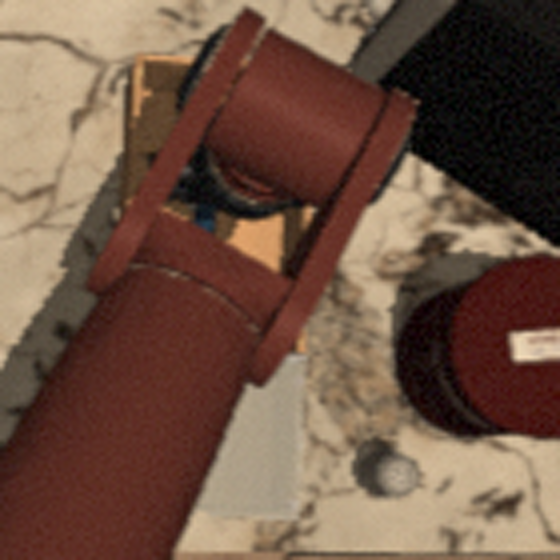

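View pics/s3.png

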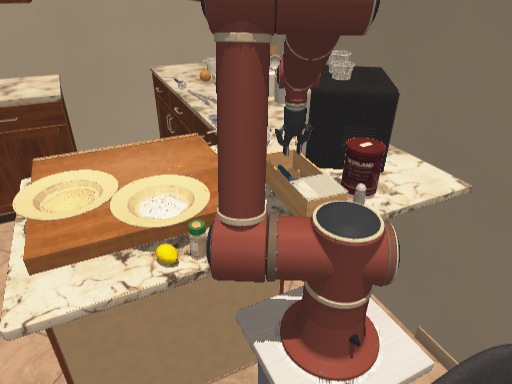

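Request:
carry_out(
  commands="-5 -2 20 0; 0 0 20 0; 0 0 20 0; 0 0 20 0; 0 0 20 0; 0 0 10 0; 0 0 0 0; 0 0 0 0",
)

```text
t: 3.62
ee_pos: [0.6008, -0.2527, 0.115]
tcp_rot: [-178.0, -1.2, -93.0]
wrist_force: [0.6, -0.1, -0.2]
grip_width: 0.0426
```

```bash
cat >> h.py <<'E'
def pose():
    o=observe();T=R.from_euler('xyz',o["tcp_rot"],degrees=True).as_matrix();p=np.array(o["ee_pos"])
    return o,p,T,p+T[:,2]*.054
def go(target):
    o,p,T,g=pose();print("t",o["t"],"grasp",g.round(4),"z",T[:,2].round(3),"rpy",o["tcp_rot"].round(1),"q",o["q"].round(1),"F",o["wrist_force"].round(2),"w",round(o["grip_width"],4));print("tool delta mm",(T.T@(np.array(target)-g)*1000).round(1))
E
python3 -c "
from h import *
go([.5897,-.2452,.043])"
```

```text
t 3.6167 grasp [ 0.6026 -0.2539  0.0611] z [ 0.033 -0.022 -0.999] rpy [-178.    -1.2  -93. ] q [-29.3  15.7  97.3  -0.2  64.7  63.7] F [ 0.56 -0.12 -0.22] w 0.0426
tool delta mm [-8.4 14.  17.4]
```

Request:
carry_out(
  commands="-4 7 0 0; -4 7 0 0; 0 0 0 0; 0 0 6 0; 0 0 6 0; 0 0 5 0; 0 0 0 0; 0 0 0 0",
)

```text
t: 4.28
ee_pos: [0.5896, -0.2451, 0.1036]
tcp_rot: [-177.4, -1.5, -93.0]
wrist_force: [0.7, 0.0, 0.6]
grip_width: 0.0423
```

```bash
python3 -c "
from h import *
go([.5897,-.2452,.043])"
```

```text
t 4.2833 grasp [ 0.592  -0.2466  0.0496] z [ 0.044 -0.028 -0.999] rpy [-177.4   -1.5  -93. ] q [-29.2  14.7  99.8  -0.2  62.5  63.8] F [0.73 0.04 0.63] w 0.0423
tool delta mm [-1.5  2.6  6.5]
```

Request:
carry_out(
  commands="-2 3 4 0; 0 0 4 0; 0 0 0 0; 0 0 0 0",
)

```text
t: 4.62
ee_pos: [0.589, -0.2464, 0.0977]
tcp_rot: [-177.1, -1.8, -93.1]
wrist_force: [-0.5, -0.9, 1.3]
grip_width: 0.0427
```

```bash
python3 -c "
from h import *
go([.5897,-.2452,.043])"
```

```text
t 4.6167 grasp [ 0.5917 -0.2482  0.0438] z [ 0.049 -0.034 -0.998] rpy [-177.1   -1.8  -93.1] q [-29.3  15.  100.1  -0.4  61.4  63.9] F [-0.49 -0.87  1.32] w 0.0427
tool delta mm [-3.   2.2  0.6]
```

Request:
carry_out(
  commands="-3 0 0 0; 0 0 0 0; 0 0 0 0; 0 0 0 0; 0 0 0 0; 0 0 0 0",
  hand=1,
  force=25,
)

```text
t: 5.12
ee_pos: [0.5893, -0.2432, 0.0978]
tcp_rot: [-177.1, -1.9, -93.0]
wrist_force: [-0.1, -1.1, 1.5]
grip_width: 0.0187
```

```bash
python3 -c "
from h import *
go([.5897,-.2452,.073])"
```

```text
t 5.1167 grasp [ 0.5919 -0.2451  0.0439] z [ 0.049 -0.035 -0.998] rpy [-177.1   -1.9  -93. ] q [-29.   14.9 100.3  -0.5  61.4  64.2] F [-0.07 -1.14  1.48] w 0.0187
tool delta mm [  1.2   0.7 -29.1]
```

Request:
carry_out(
  commands="0 0 -5 0; 0 0 -5 0; 0 0 -5 0; 0 0 -5 0; 0 0 -5 0; 0 0 -5 0; 0 0 0 0",
)

```text
t: 5.7
ee_pos: [0.5866, -0.2401, 0.1288]
tcp_rot: [-177.2, -1.6, -93.0]
wrist_force: [0.8, 0.1, -2.2]
grip_width: 0.0185
```

```bash
python3 -c "
from h import *
go([.5897,-.2452,.103])
for n in ('scene','top'):
    t=cams.snapshot(n)
    c=t['color'][120:260,240:380] if n=='top' else t['color'][110:230,240:400]
    cv2.imwrite(f'pics/{n}4.png',cv2.resize(c[:,:,::-1],None,fx=4,fy=4,interpolation=cv2.INTER_CUBIC))
"
```

```text
t 5.7 grasp [ 0.5891 -0.2418  0.0749] z [ 0.047 -0.031 -0.998] rpy [-177.2   -1.6  -93. ] q [-28.9  12.2 100.1  -0.3  64.6  64.2] F [ 0.76  0.15 -2.19] w 0.0185
tool delta mm [  4.2  -2.1 -27.9]
```

View pics/scene4.png

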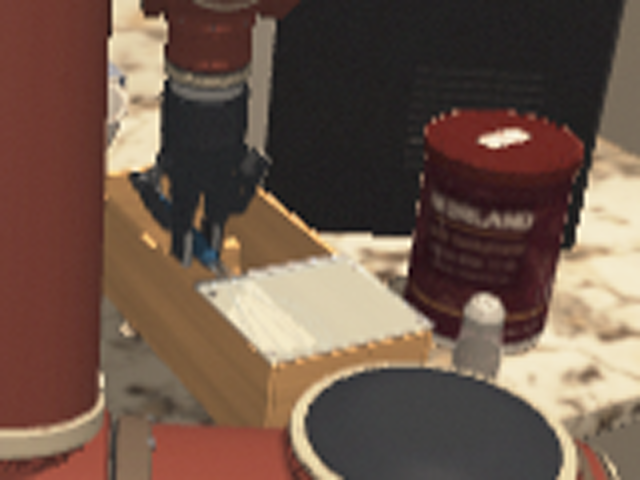

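View pics/top4.png

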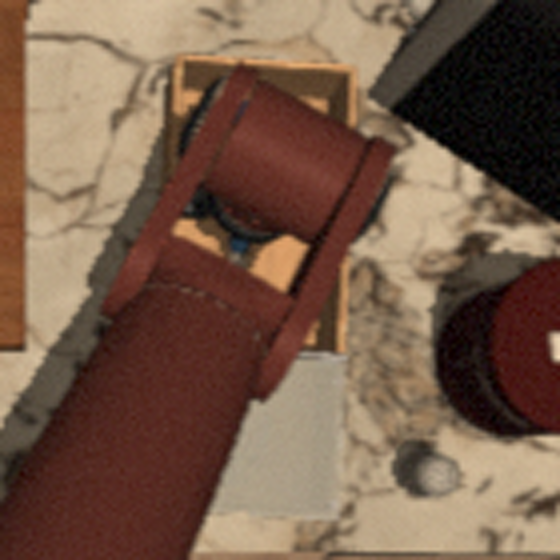

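Request:
carry_out(
  commands="2 0 -4 0; 1 0 -4 0; 0 0 -4 0; 0 0 -4 0; 0 0 0 0; 0 0 0 0",
)

```text
t: 6.3
ee_pos: [0.5847, -0.2426, 0.1445]
tcp_rot: [-177.4, -1.5, -93.0]
wrist_force: [-0.8, 0.6, -0.7]
grip_width: 0.0181
```

```bash
cat > pic.py <<'E'
import sys
from h import *
k=sys.argv[1]
go([.5897,-.2452,.103])
ims=[]
for n in ('scene','top'):
    t=cams.snapshot(n)
    c=t['color'][130:280,240:380] if n=='top' else t['color'][80:230,220:360]
    ims.append(cv2.resize(c[:,:,::-1],None,fx=2.8,fy=2.8,interpolation=cv2.INTER_CUBIC))
cv2.imwrite(f'pics/p{k}.png',np.hstack(ims))
E
python3 pic.py 5
```

```text
t 6.3 grasp [ 0.5871 -0.2442  0.0905] z [ 0.044 -0.029 -0.999] rpy [-177.4   -1.5  -93. ] q [-29.2  11.   99.7  -0.3  66.2  63.9] F [-0.83  0.64 -0.68] w 0.0181
tool delta mm [  1.2  -3.3 -12.3]
```

View pics/p5.png

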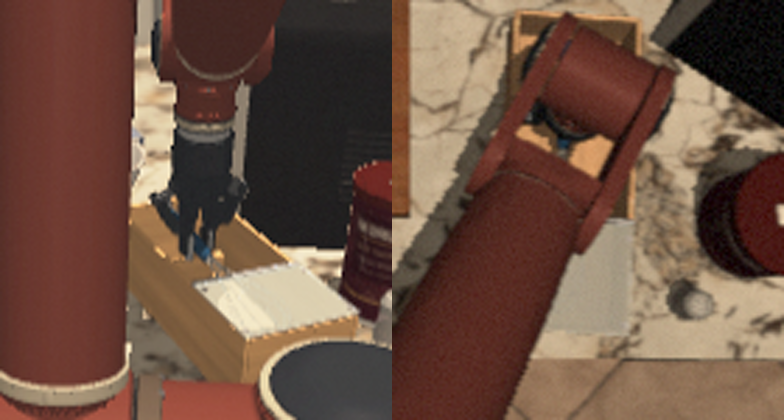

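```bash
cat > tilt.py <<'E'
from h import *
o,p,T,g=pose();s=cams.snapshot("scene")
a=np.array([.9986,-.0524,0])
print("grip px",np.round(proj(s,g),1))
for th in range(0,60,8):
    r=np.radians(th);d=-a*np.cos(r)-np.array([0,0,np.sin(r)])
    print(th,np.round([*proj(s,g+.034*d),*proj(s,g+.16*d),*proj(s,g+.221*d)],1),"tipz",round(g[2]+.221*d[2],3), 'end',np.round(proj(s,g-.09*d),1))
im=s["color"][:,:,::-1];hsv=cv2.cvtColor(im,cv2.COLOR_BGR2HSV)
x,y=int(proj(s,g)[0])-30,int(proj(s,g)[1])-30
m=cv2.inRange(hsv,(95,110,50),(120,255,255))[y:y+70,x:x+70];ys,xs=np.nonzero(m);print(sorted(zip(ys+y,xs+x)))
cv2.imwrite("pics/tl.png",cv2.resize(im[y:y+70,x:x+90],None,fx=8,fy=8,interpolation=cv2.INTER_CUBIC));print(x,y)
E
python3 tilt.py
```

```text
grip px [289.3 166.6]
0 [293.8 170.6 312.2 187.3 322.3 196.5] tipz 0.09 end [278.3 156.6]
8 [293.7 171.8 311.4 193.  320.9 204.4] tipz 0.06 end [278.6 153.7]
16 [293.5 172.8 310.1 197.9 318.9 211.3] tipz 0.03 end [279.  150.9]
24 [293.2 173.7 308.4 202.1 316.3 217. ] tipz 0.001 end [279.7 148.5]
32 [292.8 174.5 306.3 205.5 313.3 221.4] tipz -0.027 end [280.5 146.4]
40 [292.4 175.1 304.  207.9 309.9 224.5] tipz -0.052 end [281.5 144.6]
48 [291.9 175.5 301.5 209.5 306.2 226.3] tipz -0.074 end [282.7 143.2]
56 [291.3 175.8 298.8 210.1 302.4 226.9] tipz -0.093 end [284.1 142.2]
[(np.int64(155), np.int64(281)), (np.int64(164), np.int64(290)), (np.int64(165), np.int64(290)), (np.int64(166), np.int64(290)), (np.int64(166), np.int64(291)), (np.int64(166), np.int64(292)), (np.int64(167), np.int64(290)), (np.int64(167), np.int64(291)), (np.int64(168), np.int64(290)), (np.int64(168), np.int64(291)), (np.int64(168), np.int64(293)), (np.int64(169), np.int64(290)), (np.int64(169), np.int64(291)), (np.int64(169), np.int64(292)), (np.int64(169), np.int64(293)), (np.int64(169), np.int64(294)), (np.int64(170), np.int64(292)), (np.int64(170), np.int64(293)), (np.int64(170), np.int64(294)), (np.int64(171), np.int64(292)), (np.int64(171), np.int64(293))]
259 136
```

View pics/tl.png

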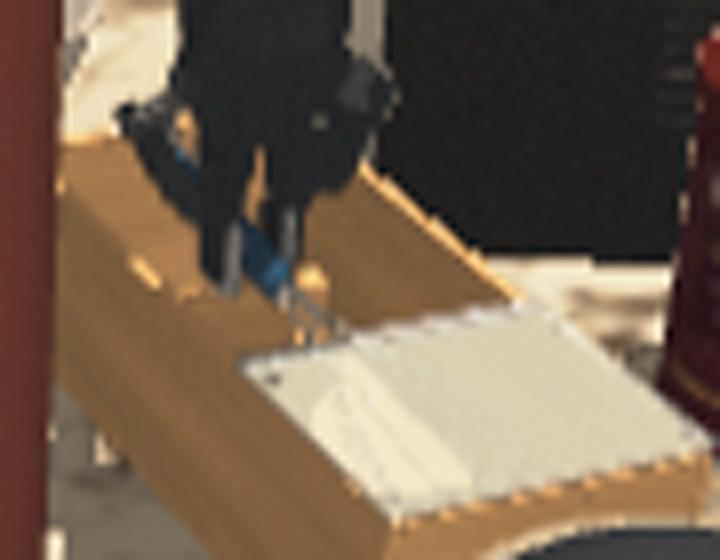

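Request:
carry_out(
  commands="0 0 -4 0; 0 0 -4 0; 0 0 -4 0; 0 0 0 0",
  force=20,
)

```text
t: 6.78
ee_pos: [0.5837, -0.2419, 0.1563]
tcp_rot: [-177.5, -1.5, -93.0]
wrist_force: [-0.3, 0.1, -1.0]
grip_width: 0.0184
```

```bash
python3 tilt.py
```

```text
grip px [289.5 163.8]
0 [294.  167.8 312.6 184.3 322.7 193.4] tipz 0.102 end [278.4 153.9]
8 [293.9 168.9 311.7 190.1 321.3 201.5] tipz 0.072 end [278.7 150.9]
16 [293.7 170.  310.4 195.1 319.3 208.5] tipz 0.041 end [279.1 148.2]
24 [293.4 170.9 308.7 199.3 316.7 214.2] tipz 0.012 end [279.8 145.7]
32 [293.  171.7 306.6 202.7 313.6 218.7] tipz -0.015 end [280.6 143.5]
40 [292.6 172.3 304.3 205.2 310.2 221.9] tipz -0.04 end [281.7 141.7]
48 [292.1 172.8 301.7 206.8 306.5 223.8] tipz -0.062 end [282.9 140.3]
56 [291.5 173.  299.  207.6 302.6 224.4] tipz -0.081 end [284.2 139.3]
[(np.int64(151), np.int64(282)), (np.int64(152), np.int64(282)), (np.int64(153), np.int64(283)), (np.int64(161), np.int64(290)), (np.int64(162), np.int64(290)), (np.int64(163), np.int64(290)), (np.int64(163), np.int64(291)), (np.int64(164), np.int64(290)), (np.int64(164), np.int64(291)), (np.int64(164), np.int64(292)), (np.int64(165), np.int64(290)), (np.int64(165), np.int64(291)), (np.int64(165), np.int64(292)), (np.int64(165), np.int64(293)), (np.int64(166), np.int64(290)), (np.int64(166), np.int64(291)), (np.int64(166), np.int64(292)), (np.int64(166), np.int64(293)), (np.int64(167), np.int64(290)), (np.int64(167), np.int64(291)), (np.int64(167), np.int64(292)), (np.int64(167), np.int64(293)), (np.int64(167), np.int64(294)), (np.int64(168), np.int64(292)), (np.int64(168), np.int64(293)), (np.int64(168), np.int64(294)), (np.int64(169), np.int64(292)), (np.int64(169), np.int64(293))]
259 133
```

View pics/tl.png

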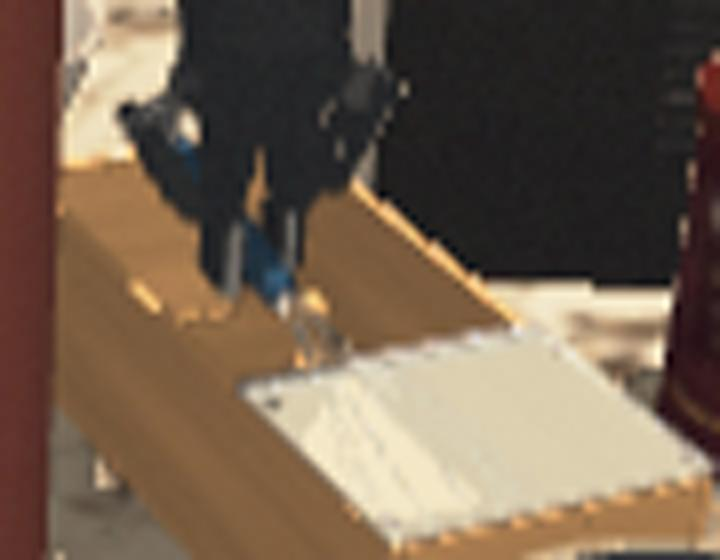

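Request:
carry_out(
  commands="0 0 -5 0; 0 0 -5 0; 0 0 -5 0; 0 0 0 0",
)

```text
t: 7.17
ee_pos: [0.5827, -0.2412, 0.1722]
tcp_rot: [-177.6, -1.5, -93.0]
wrist_force: [1.2, 0.5, -1.1]
grip_width: 0.0186
```

```bash
python3 tilt.py
```

```text
grip px [289.8 159.9]
0 [294.3 163.9 313.  180.2 323.3 189.2] tipz 0.118 end [278.6 150.1]
8 [294.2 165.  312.1 186.  321.9 197.4] tipz 0.088 end [278.8 147.1]
16 [294.  166.1 310.8 191.1 319.8 204.5] tipz 0.057 end [279.3 144.4]
24 [293.7 167.  309.1 195.4 317.2 210.4] tipz 0.028 end [280.  141.8]
32 [293.3 167.8 307.  198.9 314.1 215. ] tipz 0.001 end [280.8 139.6]
40 [292.8 168.5 304.6 201.5 310.6 218.2] tipz -0.024 end [281.9 137.8]
48 [292.3 168.9 302.  203.2 306.9 220.2] tipz -0.046 end [283.1 136.3]
56 [291.8 169.2 299.3 204.  303.  220.9] tipz -0.065 end [284.4 135.3]
[(np.int64(144), np.int64(282)), (np.int64(145), np.int64(282)), (np.int64(146), np.int64(282)), (np.int64(147), np.int64(282)), (np.int64(148), np.int64(282)), (np.int64(148), np.int64(283)), (np.int64(149), np.int64(283)), (np.int64(156), np.int64(290)), (np.int64(157), np.int64(290)), (np.int64(158), np.int64(290)), (np.int64(158), np.int64(291)), (np.int64(159), np.int64(290)), (np.int64(159), np.int64(291)), (np.int64(160), np.int64(290)), (np.int64(160), np.int64(291)), (np.int64(160), np.int64(292)), (np.int64(161), np.int64(290)), (np.int64(161), np.int64(291)), (np.int64(161), np.int64(292)), (np.int64(161), np.int64(293)), (np.int64(162), np.int64(290)), (np.int64(162), np.int64(291)), (np.int64(162), np.int64(292)), (np.int64(162), np.int64(293)), (np.int64(163), np.int64(290)), (np.int64(163), np.int64(291)), (np.int64(163), np.int64(292)), (np.int64(163), np.int64(293)), (np.int64(163), np.int64(294)), (np.int64(164), np.int64(291)), (np.int64(164), np.int64(292)), (np.int64(164), np.int64(293)), (np.int64(164), np.int64(294)), (np.int64(165), np.int64(291)), (np.int64(165), np.int64(292)), (np.int64(165), np.int64(293)), (np.int64(165), np.int64(294)), (np.int64(165), np.int64(295)), (np.int64(166), np.int64(293))]
259 129
```

View pics/tl.png

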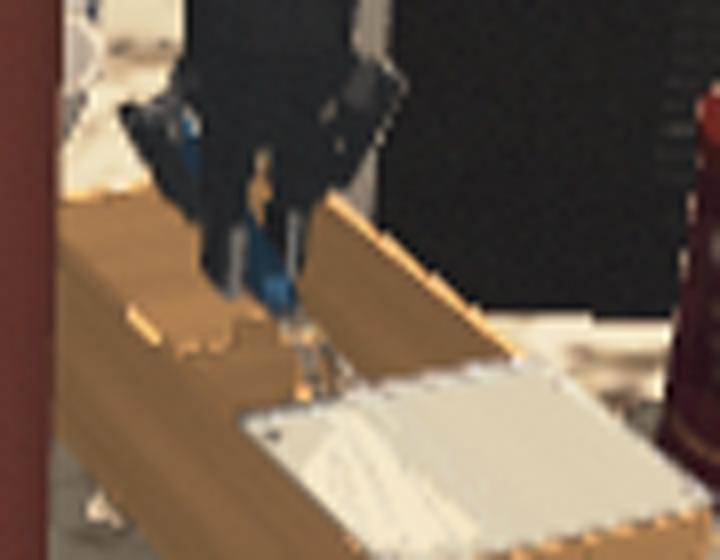

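Request:
carry_out(
  commands="1 0 -5 0; 1 0 -5 0; 1 0 -5 0; 0 0 -5 0; 0 0 0 0",
)

```text
t: 7.63
ee_pos: [0.5812, -0.2437, 0.1935]
tcp_rot: [-177.6, -1.4, -93.0]
wrist_force: [-0.3, -0.8, -1.3]
grip_width: 0.0182
```

```bash
python3 tilt.py; python3 -c "
from h import *
go([.6897,-.2452,.203])"
```

```text
grip px [290.9 154.5]
0 [295.6 158.4 314.5 174.4 325.  183.2] tipz 0.14 end [279.6 144.9]
8 [295.4 159.6 313.6 180.3 323.5 191.6] tipz 0.109 end [279.9 141.9]
16 [295.2 160.7 312.3 185.5 321.4 198.8] tipz 0.079 end [280.4 139.1]
24 [294.9 161.6 310.5 190.  318.7 204.9] tipz 0.05 end [281.  136.5]
32 [294.5 162.5 308.4 193.6 315.6 209.6] tipz 0.022 end [281.9 134.2]
40 [294.  163.1 306.  196.3 312.  213.1] tipz -0.002 end [283.  132.3]
48 [293.5 163.6 303.4 198.1 308.2 215.2] tipz -0.025 end [284.2 130.8]
56 [293.  163.9 300.6 198.9 304.3 216. ] tipz -0.044 end [285.6 129.7]
[(np.int64(138), np.int64(283)), (np.int64(139), np.int64(283)), (np.int64(139), np.int64(284)), (np.int64(140), np.int64(283)), (np.int64(140), np.int64(284)), (np.int64(141), np.int64(284)), (np.int64(142), np.int64(284)), (np.int64(143), np.int64(284)), (np.int64(150), np.int64(291)), (np.int64(152), np.int64(291)), (np.int64(152), np.int64(292)), (np.int64(153), np.int64(292)), (np.int64(154), np.int64(291)), (np.int64(154), np.int64(292)), (np.int64(154), np.int64(293)), (np.int64(155), np.int64(291)), (np.in
[... 398 characters left out ...]
nt64(294)), (np.int64(158), np.int64(295)), (np.int64(159), np.int64(292)), (np.int64(159), np.int64(293)), (np.int64(159), np.int64(294)), (np.int64(159), np.int64(295)), (np.int64(160), np.int64(292)), (np.int64(160), np.int64(293)), (np.int64(160), np.int64(294)), (np.int64(160), np.int64(295)), (np.int64(161), np.int64(292)), (np.int64(161), np.int64(293)), (np.int64(161), np.int64(294)), (np.int64(161), np.int64(295)), (np.int64(161), np.int64(296)), (np.int64(162), np.int64(294))]
260 124
t 7.6833 grasp [ 0.5833 -0.2451  0.1392] z [ 0.04  -0.027 -0.999] rpy [-177.6   -1.4  -93. ] q [-29.4   7.6  98.5  -0.2  71.2  63.6] F [ 0.65 -0.49 -0.89] w 0.0185
tool delta mm [  -3.9 -108.8  -59.5]
```

View pics/tl.png

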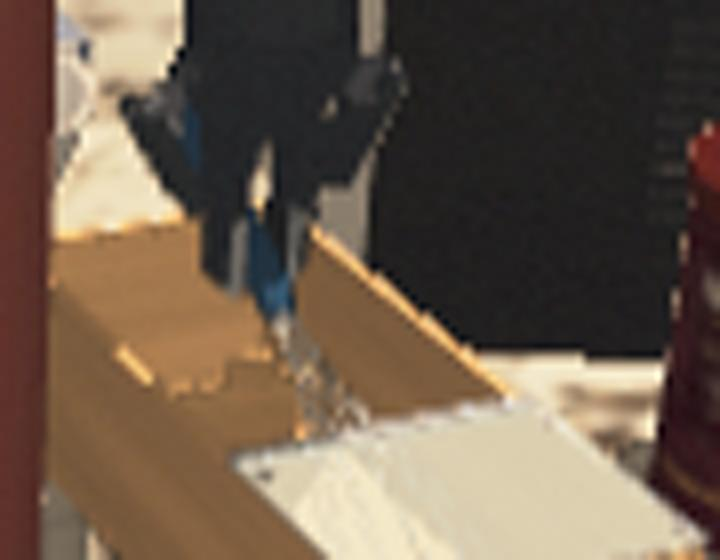

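Request:
carry_out(
  commands="0 -8 -4 0; 0 -10 -6 0; 0 -10 -6 0; 0 -10 -6 0; 0 -10 -6 0; 0 0 0 0",
)

```text
t: 8.18
ee_pos: [0.6326, -0.2454, 0.2252]
tcp_rot: [-177.6, -1.4, -93.0]
wrist_force: [0.9, -0.7, -1.8]
grip_width: 0.0184
```

```bash
python3 tilt.py|grep -v int64; python3 -c "
from h import *
go([.6897,-.2452,.203])"
```

```text
grip px [284.5 140.9]
0 [288.9 144.4 306.9 158.9 316.8 166.8] tipz 0.171 end [273.7 132.2]
8 [288.8 145.6 306.1 164.8 315.5 175.2] tipz 0.14 end [274.  129.2]
16 [288.6 146.7 304.9 170.2 313.6 182.6] tipz 0.11 end [274.4 126.3]
24 [288.3 147.7 303.2 174.7 311.1 188.9] tipz 0.081 end [275.  123.7]
32 [287.9 148.5 301.3 178.5 308.1 193.9] tipz 0.054 end [275.8 121.4]
40 [287.5 149.2 299.  181.3 304.8 197.6] tipz 0.029 end [276.8 119.4]
48 [287.  149.8 296.5 183.3 301.3 200. ] tipz 0.007 end [278.  117.8]
56 [286.5 150.1 293.9 184.4 297.5 201.1] tipz -0.012 end [279.3 116.6]
254 110
t 8.2333 grasp [ 0.6339 -0.2466  0.1704] z [ 0.039 -0.026 -0.999] rpy [-177.7   -1.4  -93. ] q [-27.4  12.   90.3  -0.3  75.   65.7] F [-0.83  0.04 -1.03] w 0.0184
tool delta mm [ -3.6 -56.9 -30.4]
```

View pics/tl.png

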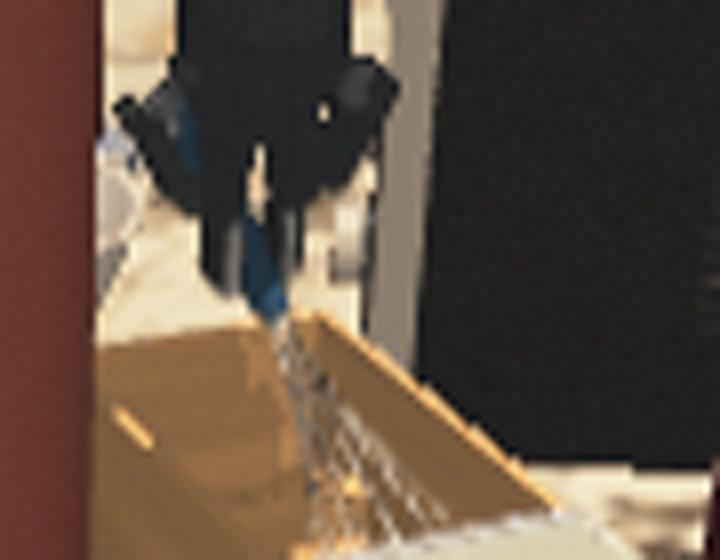

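Request:
carry_out(
  commands="0 -8 -4 0; 0 -11 -6 0; 0 -11 -6 0; 0 -11 -6 0; 0 -11 -6 0; 0 -11 -6 0; 0 -11 -6 0; 0 0 0 0",
)

```text
t: 8.9
ee_pos: [0.7048, -0.2471, 0.263]
tcp_rot: [-178.3, -1.2, -93.0]
wrist_force: [0.4, -0.3, -0.5]
grip_width: 0.0187
```

```bash
python3 pic.py 8
```

```text
t 8.9 grasp [ 0.7063 -0.2483  0.209 ] z [ 0.028 -0.022 -0.999] rpy [-178.3   -1.2  -93. ] q [-24.9  19.5  77.5  -0.5  80.9  68.2] F [ 0.43 -0.29 -0.52] w 0.0187
tool delta mm [  0.9 119.6 102.6]
```

View pics/p8.png

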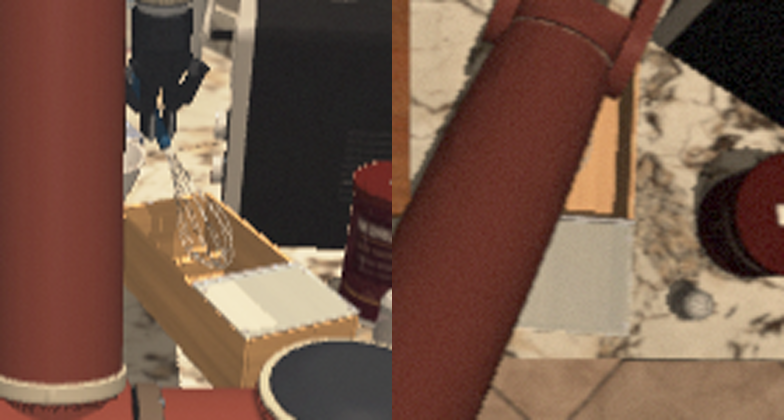

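Request:
carry_out(
  commands="0 0 -6 0; 0 0 -10 0; 0 0 -10 0; 0 0 -10 0; 0 0 -10 0; 0 0 -10 0; 0 0 -10 0; 0 0 -10 0; 0 0 -10 0; 0 0 -10 0; 0 0 0 0; 0 0 0 0",
  force=40,
)

```text
t: 10.0
ee_pos: [0.6979, -0.2448, 0.3689]
tcp_rot: [-178.6, -1.2, -93.1]
wrist_force: [0.3, 0.1, -1.2]
grip_width: 0.018
```

```bash
sed -i 's/\[80:230,220:360\]/[40:230,210:387]/;s/fx=2.8,fy=2.8/dsize=(400,429)/;s/(c\[:,:,::-1\],None,dsize/(c[:,:,::-1],dsize/' pic.py; sed -i 's/dsize=(400,429)=(400,429)/dsize=(400,429)/' pic.py; python3 pic.py 9; python3 tilt.py | grep -v int64
```

```text
t 10.0 grasp [ 0.6992 -0.246   0.3149] z [ 0.024 -0.022 -0.999] rpy [-178.6   -1.2  -93.1] q [-24.9  15.9  72.   -0.5  90.4  68.1] F [ 0.27  0.1  -1.17] w 0.018
tool delta mm [  0.8 114.7 209.1]
grip px [277.3  96.8]
0 [281.6  99.5 299.3 110.3 309.1 116.3] tipz 0.314 end [266.7  90.4]
8 [281.5 100.8 298.6 116.9 307.9 125.6] tipz 0.284 end [266.9  87.1]
16 [281.3 102.  297.4 122.9 306.  134. ] tipz 0.253 end [267.3  83.9]
24 [281.1 103.2 295.9 128.2 303.7 141.3] tipz 0.224 end [267.9  81. ]
32 [280.7 104.1 294.  132.7 300.8 147.4] tipz 0.197 end [268.7  78.3]
40 [280.3 105.  291.8 136.3 297.6 152.2] tipz 0.172 end [269.6  75.9]
48 [279.8 105.7 289.4 139.1 294.1 155.6] tipz 0.15 end [270.7  73.8]
56 [279.3 106.2 286.9 140.9 290.5 157.8] tipz 0.131 end [272.   72.2]
247 66
```

View pics/p9.png

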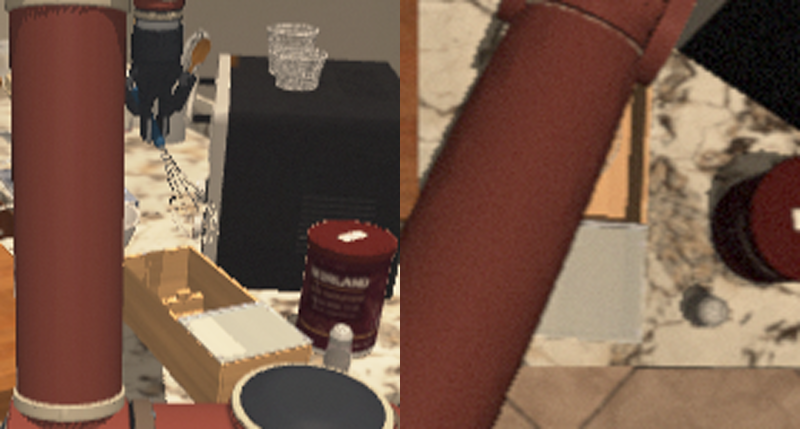

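View pics/tl.png

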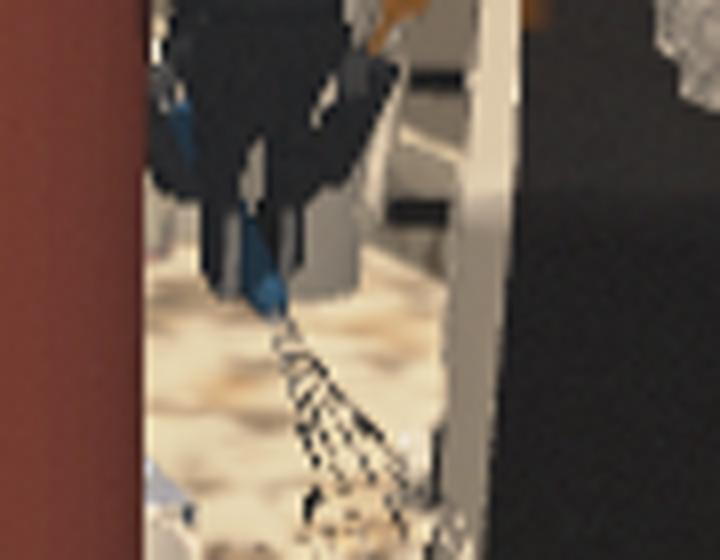

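Request:
carry_out(
  commands="0 0 -6 0; 0 0 0 0; 0 0 0 0; 0 0 0 0; 0 0 0 0; 0 0 0 0; 0 0 0 0; 0 0 0 0",
)

```text
t: 10.82
ee_pos: [0.6968, -0.2443, 0.3692]
tcp_rot: [-179.0, -1.0, -93.1]
wrist_force: [0.1, -0.3, -0.8]
grip_width: 0.0181
```

```bash
python3 -c "
from h import *
t=cams.snapshot('top')
o=observe();print(o['dq'].round(2),o['ee_pos'],o['grip_width'],o['wrist_force'])
s=cams.snapshot('scene');cv2.imwrite('pics/fin.png',s['color'][:,:,::-1])"; python3 tilt.py | grep -v int64
```

```text
[-0.03 -0.05  0.03  0.05 -0.   -0.03] [ 0.69683261 -0.24431162  0.36918403] 0.018095827300418005 [ 0.35480127  0.466586   -0.50027376]
grip px [277.4  96.7]
0 [281.7  99.4 299.4 110.2 309.2 116.2] tipz 0.315 end [266.8  90.3]
8 [281.6 100.7 298.7 116.8 308.  125.5] tipz 0.284 end [267.   86.9]
16 [281.4 101.9 297.5 122.8 306.1 134. ] tipz 0.254 end [267.4  83.8]
24 [281.1 103.  295.9 128.1 303.7 141.3] tipz 0.225 end [267.9  80.8]
32 [280.8 104.  294.  132.6 300.9 147.4] tipz 0.198 end [268.7  78.1]
40 [280.4 104.9 291.9 136.3 297.7 152.1] tipz 0.173 end [269.7  75.7]
48 [279.9 105.6 289.5 139.  294.2 155.6] tipz 0.151 end [270.8  73.7]
56 [279.4 106.1 286.9 140.8 290.6 157.8] tipz 0.132 end [272.   72.1]
247 66
```

View pics/fin.png

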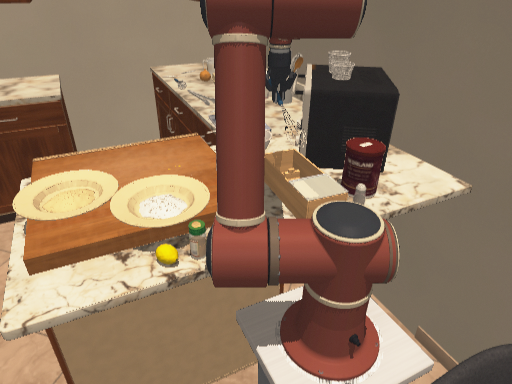

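```bash
python3 -c "
from station import order,observe
print(order.job_done());o=observe();print(o['t'],o['grip_width'],o['ee_pos'])"
```

```text
the job is handed in; nothing more can be done
None
the job is handed in; nothing more can be done
```

The whisk is out of the box and held still above it, and I have handed the job in at about 11 s of the 40 s allowed. The hand-in gives no verdict.

**What I did:** I gripped the blue handle through the opening with a light 20–25 N grip. I lifted it so the whisk pivoted in the fingers to about 30°, handle end up with the head still in the box. I then drew it diagonally past the cover strip, lifted it straight up and tightened the grip to 40 N.

**Last checks:**
- **Hold:** the fingers are on the handle at 18 mm opening and joint speeds are about zero.
- **Height:** the handle end is at about 0.36 m and the head tip at about 0.20 m. The tip height comes from reading the tilt in the picture, so it is good to perhaps 15 mm. It needs 0.15 m.
- **Position:** the whisk's middle is about 8 cm horizontally from the middle of the opening.
- **Force:** wrist force stayed within about 2.5 N during the pull at every reading. Contact between whisk and box was not measured directly. The head probably leaned on the cover as it tilted.
- **Other things:** the can, shaker, jar and lemon look unmoved in the last scene picture. I did not re-measure their positions, and the arm hides the timer in that view.

**Disagreements:**
- The tool drifted off its commanded line and tilted by up to about 3° during the faster rows. I corrected its position before gripping.
- The final 6 mm upward nudge barely raised the arm.

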